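Hang the tool hanger on the bar rail and lock it with its snap cap

ROBOT

A 6-joint arm with a two-finger parallel gripper is mounted at the origin on a cart in front of the work surface, level with it; the furniture and walls round the work are solid. World frame = base frame: x ahead of the robot, y to its left, z up, the work surface at z = 0. Lengths are in m, angles in degrees, forces in N, time in s.
With the tool pointing down it reaches from about 0.375 to 0.9 m from the base axis. Payload 3.1 kg.
Tool frame: the origin (TCP) lies midway between the tips of the shut fingers; the grasp point (between the pads) lies 19 mm behind it; z points along the fingers, y is the line along which they close (so a half turn about z gives the same grasp; the last joint's range is limited). The gripper opens to 87 mm and grips with 3 to 60 N. Pads are 19 mm wide; open, the fingers measure 117 mm over their backs; the gripper's body (75 mm by 190 mm) begins 51 mm behind the grasp point.
Start: joints at [-74.742, 30.224, 82.088, -0, 67.689, -10.227], TCP at [0.269, -0.564, 0.223] pointing down, gripper open.
Joint ranges: [-176.69, 176.69], [-43.24, 126.21], [12.49, 139.97], [-82, 262], [0, 151.66], [-163.58, 163.58]. Speed limits (degrees/s): [159.86, 159.86, 180, 180, 180, 180].

INTERFACE

Orientations are given as a 3x3 rotation matrix whose columns are the frame's x, y, z axes.
In Python, from rig import read_state, capture, camera_info, hand_in gives the robot as it stands.
- The arm moves only by the tool drive_tool, never from a script. Its argument "motion" is a list of rows, each a list of 2 entries, a list of its own where there are three numbers: the shift along the tool's x, y, z in mm, then the turn, a rotation vector about the tool's x, y, z in rad. A call has 1 to 5 rows; each row shifts and turns the commanded pose from where the row before left it, along the tool's axes as they then stand; what a row does not reach is not made up. A row lasts 1/10 s, in which the tool goes at most 50 mm and 8.59 degrees, less where a joint would pass 70% of its speed; a pose out of reach is approached as far as the arm can. A call is refused whole if a number of a shift passes 50 or a number of a turn 0.15, either way. A call with a gripper value outside its range is refused whole. "gripper" is the opening, from 0 (shut) to 1 (fully open), set as the call begins (left out, the last holds). The fingers move at their own pace and stop on an object; the grip force is fixed at half the most. Time passes only in rows, so rows that do not move let the fingers close. It gives the time, the measured TCP pose, the force, the opening and the grip force at its end, in the units of the state.
- read_state(): the state, without advancing time (a new reading comes with each control period).
- capture(name): name is "scene" or "top"; returns the picture (400x640x3 uint8, red, green, blue); there is no depth.
- camera_info(name): a dict with "fovy" (degrees; the focal length in pixels is half the picture's height over the tangent of half this angle, whatever the lens; pixels are square), "cx", "cy" (the principal point, pixels), "xyz" and "orientation" of the camera in the world. Camera axes: x right, y down, z forward; pixel columns grow to the right and rows downward; lengths in m; the calibration is good to about 2 mm. A picture is of the moment at which its call begins. camera_info takes no time and is no camera call.
- hand_in(): hands the job in; it is judged then, once.
The state is a dict: "time_s": time; "joint_positions": joint angles; "qvel": joint speeds; "tau": joint torques, N m; "position": TCP position; "tcp_rot": TCP orientation; "force": force on the tool from outside, world axes, zero at the start; "moment": the same for the moment, N m; "opening": opening from 0.0 (shut) to 1.0 (fully open); "grasp_force": force on a finger pad.
Only numpy, scipy, OpenCV 4.12 (cv2) and the standard library are available. Lean on these libraries where they do the work, as an engineer would, in place of code of your own. Each camera call takes 0.05 s, during which the arm holds its last target. There are 200 camera calls.

TASK

Drape the brass hanger over the bar of the tool rail so that the stud comes up through its hole and it sits down on the bar, and let go of it. Then press the red snap cap, mouth down, onto the stud until it clicks and is fully home, and keep pressing after the click: finish still gripping the cap and pressing it down with about 10 N. Do not disturb the jigger, the glass, the bottle stopper or the bitters bottle.

Things in the scene. Friction and masses are not known exactly. Their poses are not given: they have to be found in the camera images.
- rail: Tool rail fixed to the worktop; origin under its middle; z up, y along the bar, x across it. Dark base plate 80 x 260 x 10 mm, an 18 mm post 115 mm either side of the middle, and a level bar 26 mm wide, 22 mm high, 260 mm long, its flat top 85 mm above the worktop. Wall cabinets overhang from x = 0.58 m, undersides 0.45 m up.
- stud_tip (a point): Centre of the tip of the steel stud that stands up from the middle of the bar, 111 mm above the worktop; axes as the rail's. The stud is 12 mm thick and 26 mm high, its top 5 mm tapering to 7 mm. Four sprung balls stand out of its sides to a radius of 10.5 mm, centres 15 mm above the bar.
- hanger_center (a point): Centre (half-way up) of the brass hanger, an upside-down U 40 mm wide (x), 80 mm long (y), 60 mm high (z up), standing on its legs on the worktop. Legs: flat plates 3 mm thick, 34 mm apart inside; grip across both, in the middle. Low on each leg a hook stands out 20 mm, 30 mm off the middle along y (top 21 mm above the foot; half-turn symmetric). 150 g.
- hanger_hole (a point): Centre of the 27 mm hole in the hanger's bridge (4 mm thick), at the bridge's underside, 26 mm above the hanger's centre. Hung on the bar, its y along the bar, this point lies 26 mm below the tip of the stud.
- cap_center (a point): Centre (half-way up) of the red ribbed snap cap: 32 mm diameter, 36 mm high, 40 g, z up, standing mouth down on the worktop. Inside, from the mouth: a lip of 16 mm bore, 3 mm high, then a chamber of 23 mm bore up to a ceiling 19.5 mm above the mouth, which comes to rest on the tip of the stud: this point is then 1.5 mm below the tip.
- cap_mouth (a point): Centre of the cap's mouth, 18 mm below its centre. The lip meets the sprung balls with this point about 6 mm below the tip of the stud; the push rises to about 10 N, drops about 3 mm further on, and the sprung balls then pull the cap home, this point 19.5 mm below the tip, 2.5 mm clear of the hanger's bridge. Further pressing acts on a rigid stop.
- jigger: Brass-coloured double-cone jigger, 44 mm diameter, 78 mm high, origin at the centre of its foot. Leave alone.
- glass: Clear rocks glass, 81 mm diameter, 93 mm high, origin at the centre of its foot. Leave alone.
- stopper: Brass-coloured bottle stopper standing on its head, 31 mm diameter, 45 mm high, origin at the centre of its foot. Leave alone.
- bitters: Small brown bottle with a black cap, 42 mm diameter, 117 mm high, origin at the centre of its foot. Leave alone.
Not all that is in view belongs to the job. What is shaped like the part that bears hanger_center but blue is not meant.

How it is judged:
By the outcome, as a careful person would: the job done as asked, in the order asked, and still so for the second after the job is handed in, while the arm keeps its last pose, push and grip.
It also fails if it takes over 67 s, if anything falls off the work surface, if the arm or the gripper's body presses on something with over 40 N, if the wrist force passes 120 N, or if a joint passes its speed limit or range.

## Working session

There is one attempt and no reset: what is moved stays moved. The work goes in short steps, Python scripts to look and compute and a tool call to move; the robot and the scene stay as the last step left them, time stands still between calls to the robot, and variables do not carry over. Pictures are saved under pics/ and viewed, at most 10 in all, crops included, and the job is handed in when it is done.

Besides the shell and the picture viewer there is one more tool, called by a JSON object that holds its "op" and its "data", one argument or row to a line. drive_tool: Moves the arm, as the interface text tells. Its arguments: {"type":"object","properties":{"motion":{"type":"array","items":{"type":"array"}},"gripper":{"type":"number"}},"required":["motion"]}

```bash
mkdir -p pics; python3 - <<'E'
from rig import *
import cv2, numpy as np
for n in ("scene","top"):
    im=capture(n); cv2.imwrite(f"pics/{n}0.png",im[:,:,::-1]); np.save(f"{n}0.npy",im)
    print(n,camera_info(n))
s=read_state(); print(s)
E
```

```text
scene {'fovy': 49.48881331407777, 'cx': 311.58114503549416, 'cy': 190.97548706870705, 'xyz': array([-0.14138792, -0.94368403,  0.59108203]), 'orientation': array([[ 0.76767171, -0.27439459,  0.57912672],
       [-0.64048625, -0.35867924,  0.67906301],
       [ 0.02138952, -0.89222016, -0.45109386]])}
top {'fovy': 42.09054581522631, 'cx': 320.5639333825953, 'cy': 192.0478197517955, 'xyz': array([ 0.37758383, -0.18351732,  1.76997117]), 'orientation': array([[-0.01023867, -0.99614326,  0.08714232],
       [-0.99990511,  0.01100246,  0.00828916],
       [-0.00921597, -0.08704918, -0.99616139]])}
{'time_s': 0.1, 'joint_positions': array([-7.47428370e+01,  3.02746596e+01,  8.21499979e+01, -8.28644725e-04,
        6.76903020e+01, -1.02263885e+01]), 'qvel': array([-0.01935831, -0.11782169, -0.25547489, -0.04599844,  0.0013158 ,
       -0.00458155]), 'tau': array([-2.04219955e-04, -4.40985024e+01, -1.77151430e+01,  6.35684305e-02,
        5.34025091e-02, -4.12647000e-05]), 'position': array([ 0.26875894, -0.56351675,  0.22165327]), 'tcp_rot': array([[ 9.02706563e-01,  4.30256398e-01, -5.40901145e-04],
       [ 4.30256602e-01, -9.02704560e-01,  1.93218033e-03],
       [ 3.43059021e-04, -1.97691816e-03, -9.99997987e-01]]), 'force': array([ 0.55144189, -0.5515247 ,  0.25467833]), 'moment': array([ 0.04034771, -0.017784  ,  0.0212412 ]), 'grasp_force': 0.0, 'opening': 1.001218450025637}
```

View pics/scene0.png

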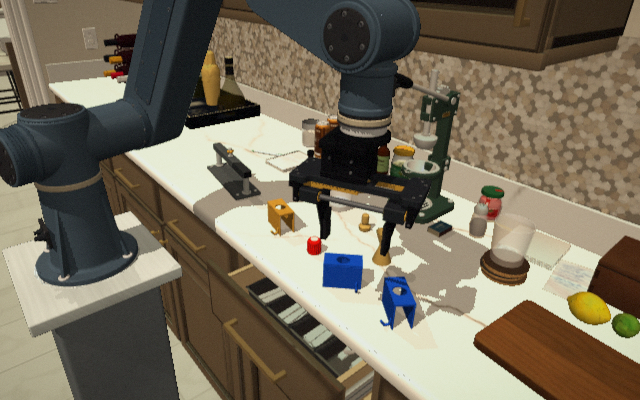

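View pics/top0.png

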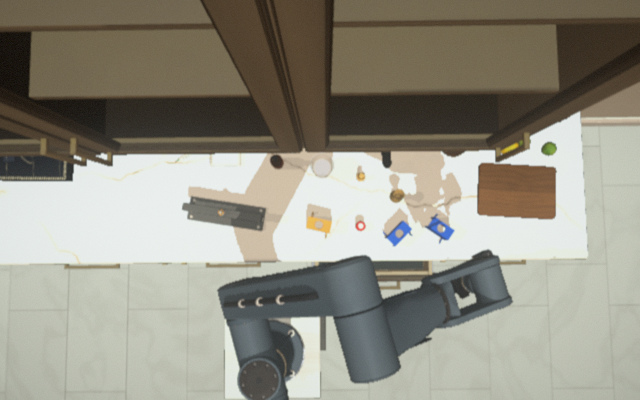

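The scene view shows the rail at about (225,165), the brass hanger at (280,215), the red cap at (314,245), the blue decoys at (342,270) and (398,300), the stopper at (364,222) and the jigger at (381,248). The top view shows the rail at (225,212), the hanger at (319,223), the cap at (361,226), the bitters at (277,162) and the glass at (322,168).

```bash
cat > h.py <<'E'
import numpy as np, cv2
from rig import *
def K(n):
    c=camera_info(n); f=200/np.tan(np.radians(c["fovy"]/2)); return c,f
def ray(n,u,v):
    c,f=K(n); d=np.asarray(c["orientation"])@np.array([(u-c["cx"])/f,(v-c["cy"])/f,1]); return np.array(c["xyz"]),d
def plane(n,u,v,z):
    o,d=ray(n,u,v); return (o+d*(z-o[2])/d[2]).round(4)
def proj(n,p):
    c,f=K(n); q=np.asarray(c["orientation"]).T@(np.array(p)-c["xyz"]); return np.array([c["cx"]+f*q[0]/q[2],c["cy"]+f*q[1]/q[2]]).round(1)
def tri(u1,v1,u2,v2):
    A=0;b=0
    for n,u,v in(("scene",u1,v1),("top",u2,v2)):
        o,d=ray(n,u,v); d=d/np.linalg.norm(d); P=np.eye(3)-np.outer(d,d); A=A+P;b=b+P@o
    return np.linalg.solve(A,b)
E
python3 - <<'E'
from h import *
for n in("scene","top"):
    im=np.load(n+"0.npy"); hsv=cv2.cvtColor(im,cv2.COLOR_RGB2HSV)
    R=[(255,160,175,262),(290,205,390,275)] if n=="scene" else 0
    for name,lo,hi in(("yel",(12,130,80),(28,255,255)),("red",(0,150,80),(8,255,255)),("red2",(172,150,80),(180,255,255))):
        m=cv2.inRange(hsv,lo,hi); k,l,st,c=cv2.connectedComponentsWithStats(m)
        for i in range(1,k):
            if st[i,4]>15 and 100<c[i][0]<450: print(n,name,st[i],c[i].round(1))
s=np.load("scene0.npy");t=np.load("top0.npy")
a=cv2.resize(s[130:270,195:335],None,fx=4,fy=4,interpolation=cv2.INTER_CUBIC)
b=cv2.resize(t[150:250,175:375],None,fx=4,fy=4,interpolation=cv2.INTER_CUBIC)
cv2.imwrite("pics/ca.png",a[:,:,::-1]);cv2.imwrite("pics/cb.png",b[:,:,::-1])
E
```

```text
scene yel [201  50  20  56 777] [210.5  78.7]
scene yel [109  56  13   8  87] [114.7  59.1]
scene yel [103  69  13   8  53] [108.1  72.3]
scene yel [327 119  11   4  31] [332.  120.6]
scene yel [315 124  18   8  77] [322.6 126.8]
scene yel [394 145  21  11 182] [403.9 150.4]
scene yel [227 150   6   3  16] [229.4 151. ]
scene yel [315 154   6   5  16] [317.7 155.9]
scene yel [114 165  29  26 213] [126.  178.5]
scene yel [304 181  56  14 235] [330.2 187.3]
scene yel [376 182  28  10 124] [391.2 186.2]
scene yel [317 191   4  10  17] [318.1 195.5]
scene yel [267 198  27  37 612] [279.6 214.5]
scene yel [404 211   3  10  17] [404.8 216.1]
scene yel [167 215  39  38 314] [184.1 235.7]
scene yel [359 214  12  18 140] [364.6 223.2]
scene yel [150 228  11   8  48] [155.3 231.8]
scene yel [373 228  18  38 259] [380.7 252.4]
scene yel [159 238  10   8  42] [163.8 241.4]
scene yel [212 299   8  10  19] [216.2 303.6]
scene yel [245 298  16  16  33] [252.7 305.8]
scene yel [193 306  11   8  30] [197.3 309.3]
scene yel [235 308   9   6  16] [239.3 310.2]
scene yel [223 315  64  71 803] [251.  351.2]
scene yel [214 330   7  13  25] [217.8 335.4]
scene yel [330 381  10  10  21] [334.7 385.9]
scene yel [270 388  11  10  31] [275.2 392.6]
scene red [307 237  14  18 201] [313.6 246.3]
scene red2 [111  71  13   7  46] [116.7  73.9]
top yel [358 174   6   6  24] [360.8 176.4]
top yel [307 217  24  16 191] [318.4 224. ]
```

View pics/ca.png

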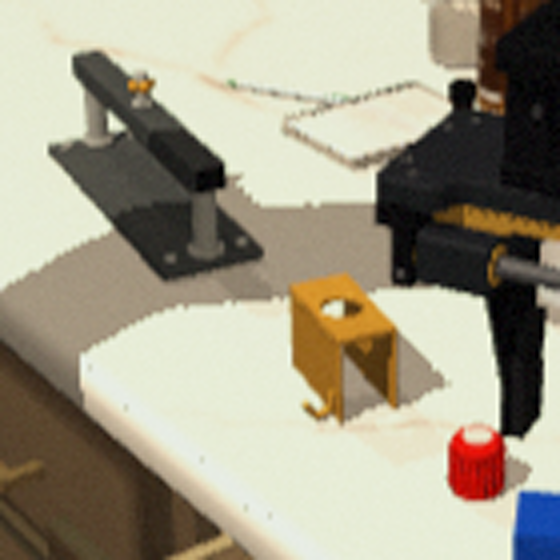

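View pics/cb.png

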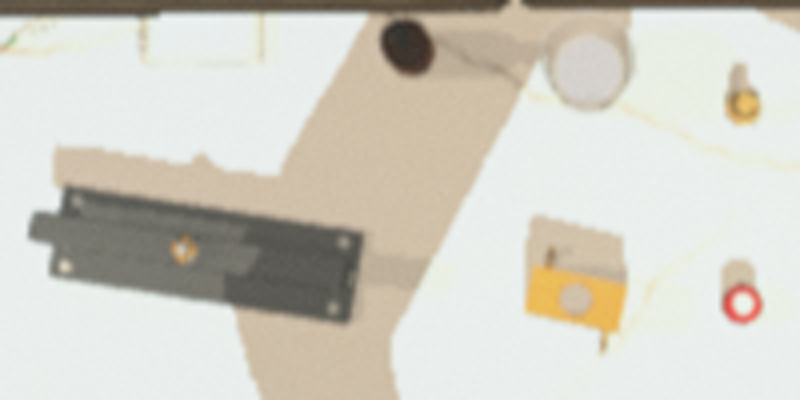

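The crops show the stud with its orange balls at scene (230,151) and top (220.5,212), and the bar running from scene crop (90,56) to (210,168). The hanger's bridge hole is at scene crop (342,308) and top crop (575,299); the cap is at scene crop (477,462) and top crop (742,303).

```bash
python3 - <<'E'
from h import *
a=lambda x,y:(195+(x-1.5)/4,130+(y-1.5)/4)
b=lambda x,y:(175+(x-1.5)/4,150+(y-1.5)/4)
P=lambda n,l,z:print(n,[plane(n,*q,z)[:2].tolist() for q in l])
ang=lambda p,q:np.degrees(np.arctan2(q[1]-p[1],q[0]-p[0])).round(1)
print("stud"); P("scene",[a(142,73)],.111);P("scene",[a(141,86)],.100);P("top",[b(183,249)],.105)
print("tri",tri(*a(141,86),*b(183,249)))
print("bar");
for e in(((74,60),(197,177)),((105,52),(222,160))):
    q=[plane("scene",*a(*x),.085) for x in e]; print(q[0][:2],q[1][:2],ang(*q))
for e in(((50,277),(350,323)),((66,187),(363,235))):
    q=[plane("top",*b(*x),.01) for x in e]; print("base",q[0][:2],q[1][:2],ang(*q))
q=[plane("scene",*a(*x),.01) for x in((48,148),(165,277),(264,252))]; print(ang(q[0],q[1]),q)
# hanger
print("hanger")
for n,c,l in(("scene",a,((290,287),(348,275),(397,331),(341,343))),("top",b,((532,265),(626,285),(618,332),(526,312)))):
    q=np.array([plane(n,*c(*x),.06) for x in l])[:,:2]; print(n,q.tolist(),q.mean(0),"edges",[np.linalg.norm(q[i]-q[i-1]).round(3) for i in range(4)],[ang(q[i-1],q[i]) for i in range(4)])
P("scene",[a(342,308)],.058);P("top",[b(575.5,299)],.058);
m=cv2.inRange(cv2.cvtColor(np.load("top0.npy"),cv2.COLOR_RGB2HSV),(12,110,80),(28,255,255))[214:236,300:340]
c=max(cv2.findContours(m,0,1)[0],key=cv2.contourArea); print(cv2.minAreaRect(cv2.convexHull(c)))
# cap: top contour center z=.036 ; scene top face
P("top",[b(742,303)],.036);P("scene",[a(478,437)],.036); P("scene",[(313.6,246.3)],.018)
# obstacles
P("top",[(277,161)],.117);P("top",[b(588,67)],.093);P("top",[b(744,103)],.045);P("top",[(397,195)],.078)
E
```

```text
stud
scene [[0.4642, 0.15]]
scene [[0.4636, 0.1519]]
top [[0.4629, 0.1526]]
tri [0.46372617 0.15341934 0.09952143]
bar
[0.468  0.2669] [0.4261 0.0137] -99.4
[0.497  0.2683] [0.4556 0.0277] -99.8
base [0.4452 0.2846] [0.4037 0.03  ] -99.3
base [0.5216 0.2719] [0.478  0.0189] -99.8
-99.4 [array([0.4435, 0.2781, 0.01  ]), array([0.4016, 0.0238, 0.01  ]), array([0.479 , 0.0137, 0.01  ])]
hanger
scene [[0.4112, -0.1201], [0.4506, -0.1295], [0.4307, -0.2075], [0.3947, -0.1983]] [ 0.4218  -0.16385] edges [np.float64(0.08), np.float64(0.041), np.float64(0.08), np.float64(0.037)] [np.float64(78.1), np.float64(-13.4), np.float64(-104.3), np.float64(165.7)]
top [[0.449, -0.1259], [0.4317, -0.203], [0.3933, -0.196], [0.4104, -0.1207]] [ 0.4211 -0.1614] edges [np.float64(0.039), np.float64(0.079), np.float64(0.039), np.float64(0.077)] [np.float64(-7.7), np.float64(-102.6), np.float64(169.7), np.float64(77.2)]
scene [[0.4233, -0.1602]]
top [[0.4207, -0.1614]]
((18.52941131591797, 9.882352828979492), (23.768489837646484, 12.126781463623047), 14.03624439239502)
top [[0.4165, -0.2996]]
scene [[0.4176, -0.3015]]
scene [[0.4144, -0.304]]
top [[0.6238, -0.0309]]
top [[0.6081, -0.1739]]
top [[0.5829, -0.3035]]
top [[0.5132, -0.4186]]
```

{"op": "drive_tool", "data": {
  "motion": [
    [[0, 0, 0], [0, 0, -0.15]],
    [[0, 0, 0], [0, 0, -0.15]],
    [[0, 0, 0], [0, 0, -0.15]],
    [[0, 0, 0], [0, 0, -0.15]],
    [[0, 0, 0], [0, 0, -0.15]]
  ],
  "gripper": 1
}}

```text
time_s: 0.6
position: [0.2688, -0.5637, 0.2219]
tcp_rot: [[0.361, 0.932, -0.0], [0.932, -0.361, 0.001], [0.001, -0.001, -1.0]]
force: [0.3, -0.1, -0.2]
opening: 1.0
grasp_force: 0.0
```

{"op": "drive_tool", "data": {
  "motion": [
    [[0, 0, 0], [0, 0, -0.15]],
    [[40, 6, 0], [0, 0, 0]],
    [[40, 6, 0], [0, 0, 0]],
    [[40, 6, 0], [0, 0, 0]],
    [[40, 6, 0], [0, 0, 0]]
  ]
}}

```text
time_s: 1.1
position: [0.3283, -0.4119, 0.2221]
tcp_rot: [[0.225, 0.974, -0.0], [0.974, -0.225, 0.001], [0.001, -0.001, -1.0]]
force: [1.1, 0.1, -0.4]
opening: 1.002
grasp_force: 0.0
```

{"op": "drive_tool", "data": {
  "motion": [
    [[40, 6, 0], [0, 0, 0]],
    [[40, 6, 0], [0, 0, 0]],
    [[40, 6, 0], [0, 0, 0]],
    [[40, 6, 0], [0, 0, 0]],
    [[40, 6, 0], [0, 0, 0]]
  ]
}}

```text
time_s: 1.6
position: [0.4024, -0.2237, 0.2224]
tcp_rot: [[0.224, 0.974, -0.0], [0.974, -0.224, 0.0], [0.0, -0.0, -1.0]]
force: [0.5, -0.3, 0.7]
opening: 1.002
grasp_force: 0.0
```

{"op": "drive_tool", "data": {
  "motion": [
    [[40, 6, 0], [0, 0, 0]],
    [[20, 0, 0], [0, 0, 0]],
    [[0, 0, 0], [0, 0, 0]],
    [[0, 0, 0], [0, 0, 0]],
    [[0, 0, 0], [0, 0, 0]]
  ]
}}

```text
time_s: 2.1
position: [0.4216, -0.1693, 0.2225]
tcp_rot: [[0.225, 0.974, 0.0], [0.974, -0.225, -0.001], [-0.001, 0.0, -1.0]]
force: [-0.4, 0.1, 1.3]
opening: 0.996
grasp_force: 0.0
```

```bash
cat >> h.py <<'E'
def delta(p,yawy):
    s=read_state(); R=np.array(s["tcp_rot"]); print("t",round(s["time_s"],2),"pos",s["position"].round(4),"yangle",np.degrees(np.arctan2(R[1,1],R[0,1])).round(2),"F",s["force"].round(1),"tilt",R[:2,2].round(4),"op",s["opening"],"q",s["joint_positions"].round(0))
    th=(yawy-np.degrees(np.arctan2(R[1,1],R[0,1])))
    print("shift mm",(R.T@(np.array(p)-s["position"])*1000).round(1),"turn tool z rad",(-np.radians(th)).round(3))
E
python3 -c "
from h import *
delta((.4217,-.162,.024),-12.9)
im=capture('top');cv2.imwrite('pics/t1.png',im[:,:,::-1])"
```

```text
t 2.1 pos [ 0.4216 -0.1693  0.2225] yangle -13.0 F [-0.4  0.1  1.3] tilt [ 0.0002 -0.0006] op 0.996314992059189 q [-36.  17. 106.  -0.  57. -23.]
shift mm [  7.3  -1.6 198.5] turn tool z rad -0.002
```

{"op": "drive_tool", "data": {
  "motion": [
    [[7, -1.5, 40], [0, 0, 0]],
    [[0, 0, 45], [0, 0, 0]],
    [[0, 0, 45], [0, 0, 0]],
    [[0, 0, 30], [0, 0, 0]],
    [[0, 0, 20], [0, 0, 0]]
  ]
}}

```text
time_s: 2.65
position: [0.4206, -0.1619, 0.0402]
tcp_rot: [[0.226, 0.974, -0.002], [0.974, -0.226, 0.002], [0.001, -0.003, -1.0]]
force: [-0.9, 0.2, -0.3]
opening: 1.0
grasp_force: 0.0
```

{"op": "drive_tool", "data": {
  "motion": [
    [[0, 0, 18], [0, 0, 0]],
    [[0, 0, 0], [0, 0, 0]],
    [[0, 0, 0], [0, 0, 0]]
  ]
}}

```text
time_s: 2.95
position: [0.4216, -0.162, 0.0244]
tcp_rot: [[0.225, 0.974, -0.0], [0.974, -0.225, 0.0], [0.0, -0.0, -1.0]]
force: [0.1, -0.4, 1.7]
opening: 0.999
grasp_force: 0.0
```

```bash
python3 -c "
from h import *
delta((.4217,-.162,.024),-12.9)
im=capture('scene');cv2.imwrite('pics/s1.png',cv2.resize(im[140:290,220:420],None,fx=4,fy=4,interpolation=2)[:,:,::-1])"
```

```text
t 2.95 pos [ 0.4216 -0.162   0.0244] yangle -13.03 F [ 0.1 -0.4  1.7] tilt [-0.0004  0.0003] op 0.9991613638515264 q [-35.  39. 115.  -0.  26. -22.]
shift mm [-0.   0.2  0.4] turn tool z rad -0.002
```

View pics/s1.png

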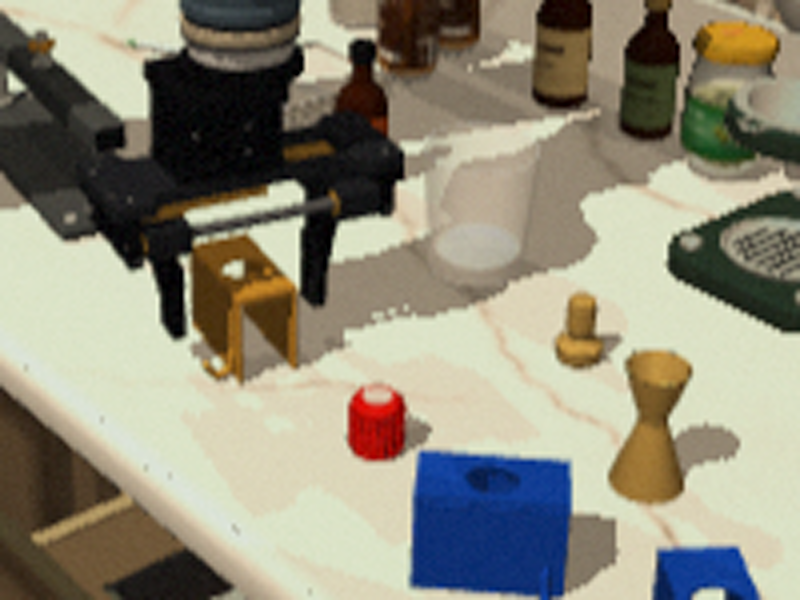

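The fingers straddle the hanger's legs, centred, at crop (175,290) and (315,260), and the hanger is undisturbed. I close the gripper.

{"op": "drive_tool", "data": {
  "motion": [
    [[0, 0, 0], [0, 0, 0]],
    [[0, 0, 0], [0, 0, 0]],
    [[0, 0, 0], [0, 0, 0]],
    [[0, 0, 0], [0, 0, 0]],
    [[0, 0, 0], [0, 0, 0]]
  ],
  "gripper": 0.3
}}

```text
time_s: 3.5
position: [0.4217, -0.1611, 0.0248]
tcp_rot: [[0.224, 0.975, 0.0], [0.975, -0.224, -0.0], [-0.0, 0.0, -1.0]]
force: [-0.5, 0.9, 0.3]
opening: 0.632
grasp_force: 0.0
```

{"op": "drive_tool", "data": {
  "motion": [
    [[0, 0, 0], [0, 0, 0]],
    [[0, 0, 0], [0, 0, 0]],
    [[0, 0, 0], [0, 0, 0]]
  ]
}}

```text
time_s: 3.8
position: [0.4216, -0.1611, 0.0246]
tcp_rot: [[0.224, 0.975, -0.0], [0.975, -0.224, 0.0], [0.0, -0.0, -1.0]]
force: [0.5, 1.8, 0.2]
opening: 0.452
grasp_force: 30.0
```

{"op": "drive_tool", "data": {
  "motion": [
    [[0, 0, -10], [0, 0, 0]],
    [[0, 0, -30], [0, 0, 0]],
    [[0, 0, -30], [0, 0, 0]],
    [[0, 0, -30], [0, 0, 0]],
    [[0, 0, -30], [0, 0, 0]]
  ]
}}

```text
time_s: 4.3
position: [0.4211, -0.1607, 0.1561]
tcp_rot: [[0.224, 0.975, -0.0], [0.975, -0.224, 0.0], [0.0, -0.0, -1.0]]
force: [-0.7, 0.4, -2.3]
opening: 0.455
grasp_force: 30.0
```

{"op": "drive_tool", "data": {
  "motion": [
    [[30, -3, -5], [0, 0, 0]],
    [[40, -3.5, 0], [0, 0, 0]],
    [[40, -3.5, 0], [0, 0, 0]],
    [[40, -3.5, 0], [0, 0, 0]],
    [[40, -3.5, 0], [0, 0, 0]]
  ]
}}

```text
time_s: 4.8
position: [0.4471, 0.0294, 0.1601]
tcp_rot: [[0.225, 0.974, -0.0], [0.974, -0.225, -0.0], [-0.0, -0.0, -1.0]]
force: [0.1, 0.3, -1.6]
opening: 0.456
grasp_force: 30.0
```

{"op": "drive_tool", "data": {
  "motion": [
    [[40, -4, 0], [0, 0, 0]],
    [[40, -4, 0], [0, 0, 0]],
    [[30, -3, 0], [0, 0, 0]],
    [[14, -1, 0], [0, 0, -0.06]],
    [[0, 0, 0], [0, 0, 0]]
  ]
}}

```text
time_s: 5.3
position: [0.4634, 0.1531, 0.1599]
tcp_rot: [[0.162, 0.987, 0.0], [0.987, -0.162, 0.0], [0.0, 0.0, -1.0]]
force: [-0.0, 0.5, -1.1]
opening: 0.459
grasp_force: 30.0
```

{"op": "drive_tool", "data": {
  "motion": [
    [[0, 0, 0], [0, 0, 0]],
    [[0, 0, 0], [0, 0, 0]]
  ]
}}

```text
time_s: 5.5
position: [0.4633, 0.1505, 0.1596]
tcp_rot: [[0.167, 0.986, -0.001], [0.986, -0.167, -0.0], [-0.0, -0.001, -1.0]]
force: [0.2, -0.1, -1.0]
opening: 0.457
grasp_force: 30.0
```

```bash
python3 -c "
from h import *
delta((.4635,.152,.155),-9.5)
im=capture('scene');a=cv2.resize(im[95:205,170:310],None,fx=4,fy=4,interpolation=2)
im=capture('top');np.save('top2.npy',im);b=cv2.resize(im[175:240,170:310],None,fx=4,fy=4,interpolation=2)
cv2.imwrite('pics/s2.png',np.vstack([a[:330],b])[:,:,::-1])"
```

```text
t 5.5 pos [0.4633 0.1505 0.1596] yangle -9.61 F [ 0.2 -0.1 -1. ] tilt [-0.0007 -0.0004] op 0.4571538105459798 q [  5.  25. 105.  -0.  50.  14.]
shift mm [ 1.5 -0.1  4.6] turn tool z rad -0.002
```

View pics/s2.png

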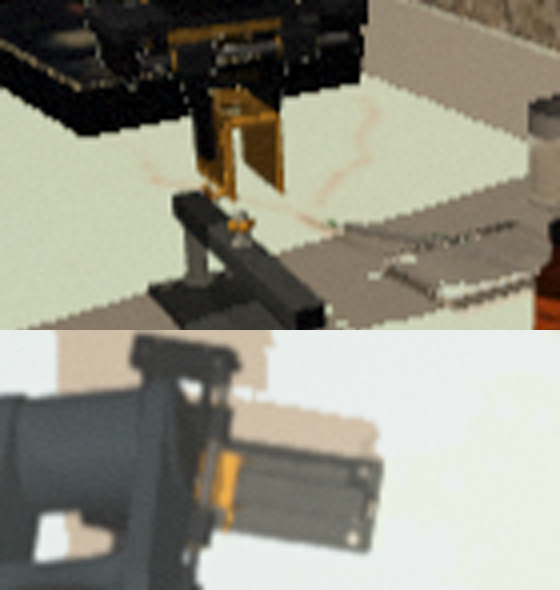

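The hanger is held over the rail, with its front feet at scene crop (234,198) and (282,192) and the stud at (240,222). I check its position in the hand against the bar.

```bash
python3 -c "
from h import *
c=lambda x,y:(170+(x-1.5)/4,95+(y-1.5)/4)
print('feet',[plane('scene',*c(*q),.135) for q in((235,199),(283,193))])
print('top front',[plane('scene',*c(*q),.195) for q in((236,123),(282,117))])
s=read_state();R=s['tcp_rot'];p=s['position']
for z in(.135,.195): print('pred',z,[ (p+R@[-.040,y,p[2]-z]).round(4) for y in(-.02,.02)], [proj('scene',p+R@[-.040,y,p[2]-z]) for y in(-.02,.02)])
print(c(240,212),proj('scene',(.4635,.152,.111)))
"
```

```text
feet [array([0.4442, 0.1228, 0.135 ]), array([0.4786, 0.1127, 0.135 ])]
top front [array([0.4446, 0.1145, 0.195 ]), array([0.478, 0.107, 0.195])]
pred 0.135 [array([0.4371, 0.1143, 0.135 ]), array([0.4766, 0.1076, 0.135 ])] [array([227.7, 145.7]), array([240.7, 143.5])]
pred 0.195 [array([0.4371, 0.1143, 0.195 ]), array([0.4766, 0.1076, 0.195 ])] [array([226.4, 125.9]), array([239.6, 123.9])]
(229.625, 147.625) [229.6 147.7]
```

{"op": "drive_tool", "data": {
  "motion": [
    [[1.5, 0, 15], [0, 0, 0]],
    [[0, 0, 15], [0, 0, 0]],
    [[0, 0, 10], [0, 0, 0]],
    [[0, 0, 5], [0, 0, 0]],
    [[0, 0, 5], [0, 0, 0]]
  ]
}}

```text
time_s: 6.1
position: [0.4642, 0.1525, 0.1093]
tcp_rot: [[0.166, 0.986, -0.0], [0.986, -0.166, -0.0], [-0.0, -0.0, -1.0]]
force: [-0.4, 0.5, -1.4]
opening: 0.464
grasp_force: 30.0
```

{"op": "drive_tool", "data": {
  "motion": [
    [[0, 0, 5], [0, 0, 0]],
    [[0, 0, 5], [0, 0, 0]],
    [[0, 0, 5], [0, 0, 0]],
    [[0, 0, 0], [0, 0, 0]]
  ]
}}

```text
time_s: 6.5
position: [0.4636, 0.1529, 0.094]
tcp_rot: [[0.165, 0.986, -0.001], [0.986, -0.165, -0.0], [-0.0, -0.001, -1.0]]
force: [0.8, 0.1, -0.5]
opening: 0.457
grasp_force: 30.0
```

```bash
python3 -c "
from h import *
delta((.4635,.152,.0536),-9.5)
im=capture('scene');cv2.imwrite('pics/s3.png',cv2.resize(im[115:195,180:280],None,fx=7,fy=7,interpolation=2)[:,:,::-1])"
```

```text
t 6.5 pos [0.4636 0.1529 0.094 ] yangle -9.51 F [ 0.8  0.1 -0.5] tilt [-0.0011 -0.0001] op 0.45654794637573703 q [  5.  32. 108.   0.  40.  15.]
shift mm [-0.9  0.1 40.4] turn tool z rad -0.0
```

View pics/s3.png

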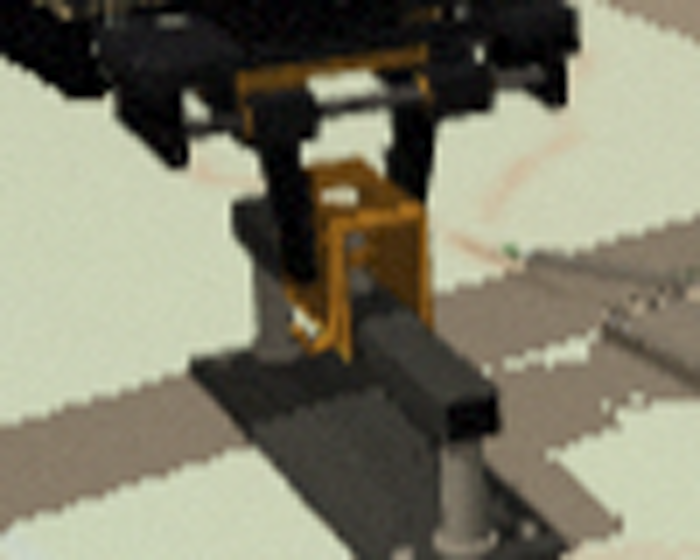

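The legs straddle the bar with no contact force, and the stud sits just below the hole at crop (355,240). I keep lowering.

{"op": "drive_tool", "data": {
  "motion": [
    [[-1, 0, 6], [0, 0, 0]],
    [[0, 0, 6], [0, 0, 0]],
    [[0, 0, 5], [0, 0, 0]],
    [[0, 0, 5], [0, 0, 0]],
    [[0, 0, 0], [0, 0, 0]]
  ]
}}

```text
time_s: 7.05
position: [0.4633, 0.1518, 0.0717]
tcp_rot: [[0.165, 0.986, -0.002], [0.986, -0.165, -0.0], [-0.0, -0.002, -1.0]]
force: [-0.4, 0.3, -2.5]
opening: 0.457
grasp_force: 30.0
```

{"op": "drive_tool", "data": {
  "motion": [
    [[0, 0, 5], [0, 0, 0]],
    [[0, 0, 5], [0, 0, 0]],
    [[0, 0, 4], [0, 0, 0]],
    [[0, 0, 0], [0, 0, 0]]
  ]
}}

```text
time_s: 7.45
position: [0.4634, 0.1518, 0.058]
tcp_rot: [[0.165, 0.986, -0.001], [0.986, -0.165, -0.0], [-0.0, -0.001, -1.0]]
force: [0.1, 0.3, -1.5]
opening: 0.457
grasp_force: 30.0
```

{"op": "drive_tool", "data": {
  "motion": [
    [[0, 0, 2], [0, 0, 0]],
    [[0, 0, 1], [0, 0, 0]],
    [[0, 0, 0], [0, 0, 0]]
  ]
}}

```text
time_s: 7.75
position: [0.4638, 0.1519, 0.0555]
tcp_rot: [[0.165, 0.986, -0.0], [0.986, -0.165, 0.0], [-0.0, -0.0, -1.0]]
force: [0.0, 0.3, -0.7]
opening: 0.45
grasp_force: 30.0
```

{"op": "drive_tool", "data": {
  "motion": [
    [[0, 0, 1], [0, 0, 0]],
    [[0, 0, 0], [0, 0, 0]]
  ]
}}

```text
time_s: 7.95
position: [0.4638, 0.1519, 0.0546]
tcp_rot: [[0.165, 0.986, 0.0], [0.986, -0.165, 0.0], [0.0, 0.0, -1.0]]
force: [-0.8, 0.6, -1.9]
opening: 0.459
grasp_force: 30.0
```

{"op": "drive_tool", "data": {
  "motion": [
    [[0, 0, 0.5], [0, 0, 0]],
    [[0, 0, 0], [0, 0, 0]]
  ]
}}

```text
time_s: 8.15
position: [0.4638, 0.1519, 0.0541]
tcp_rot: [[0.165, 0.986, 0.0], [0.986, -0.165, 0.0], [0.0, 0.0, -1.0]]
force: [0.0, 0.9, -2.0]
opening: 0.458
grasp_force: 30.0
```

{"op": "drive_tool", "data": {
  "motion": [
    [[0, 0, 0.5], [0, 0, 0]],
    [[0, 0, 0], [0, 0, 0]]
  ]
}}

```text
time_s: 8.35
position: [0.4639, 0.1519, 0.0536]
tcp_rot: [[0.165, 0.986, 0.0], [0.986, -0.165, 0.0], [0.0, 0.0, -1.0]]
force: [0.5, 0.1, -0.3]
opening: 0.461
grasp_force: 30.0
```

{"op": "drive_tool", "data": {
  "motion": [
    [[0, 0, 0.5], [0, 0, 0]],
    [[0, 0, 0], [0, 0, 0]]
  ]
}}

```text
time_s: 8.55
position: [0.4639, 0.1519, 0.0536]
tcp_rot: [[0.165, 0.986, 0.0], [0.986, -0.165, 0.0], [0.0, 0.0, -1.0]]
force: [-1.0, 0.6, 4.3]
opening: 0.455
grasp_force: 30.0
```

Contact came at TCP z = 0.0536, exactly as predicted for a seated hanger. I release it and back off upward.

{"op": "drive_tool", "data": {
  "motion": [
    [[0, 0, 0], [0, 0, 0]],
    [[0, 0, 0], [0, 0, 0]],
    [[0, 0, 0], [0, 0, 0]],
    [[0, 0, 0], [0, 0, 0]],
    [[0, 0, 0], [0, 0, 0]]
  ],
  "gripper": 1
}}

```text
time_s: 9.05
position: [0.4638, 0.1519, 0.0529]
tcp_rot: [[0.165, 0.986, -0.0], [0.986, -0.165, -0.0], [-0.0, -0.0, -1.0]]
force: [0.8, -1.2, 0.2]
opening: 0.827
grasp_force: 0.0
```

{"op": "drive_tool", "data": {
  "motion": [
    [[0, 0, 0], [0, 0, 0]],
    [[0, 0, 0], [0, 0, 0]],
    [[0, 0, -10], [0, 0, 0]],
    [[0, 0, -20], [0, 0, 0]],
    [[0, 0, -30], [0, 0, 0]]
  ]
}}

```text
time_s: 9.55
position: [0.4627, 0.1517, 0.1131]
tcp_rot: [[0.165, 0.986, -0.003], [0.986, -0.165, -0.0], [-0.001, -0.003, -1.0]]
force: [0.3, 0.3, -0.3]
opening: 0.997
grasp_force: 0.0
```

{"op": "drive_tool", "data": {
  "motion": [
    [[0, 0, -30], [0, 0, 0]],
    [[0, 0, -30], [0, 0, 0]],
    [[-30, 0, 0], [0, 0, 0]],
    [[-40, 0, 0], [0, 0, 0]],
    [[-40, 0, 0], [0, 0, 0]]
  ]
}}

```text
time_s: 10.05
position: [0.4456, 0.0427, 0.1742]
tcp_rot: [[0.163, 0.987, 0.002], [0.987, -0.163, -0.0], [-0.0, 0.002, -1.0]]
force: [0.5, 0.0, -1.2]
opening: 0.999
grasp_force: 0.0
```

{"op": "drive_tool", "data": {
  "motion": [
    [[-40, 0, 0], [0, 0, 0]],
    [[-40, 0, 0], [0, 0, 0]],
    [[-40, 0, 0], [0, 0, 0]],
    [[-40, 0, 0], [0, 0, 0]],
    [[-40, 0, 0], [0, 0, 0]]
  ]
}}

```text
time_s: 10.55
position: [0.4121, -0.1554, 0.1738]
tcp_rot: [[0.165, 0.986, 0.001], [0.986, -0.165, -0.0], [-0.0, 0.001, -1.0]]
force: [0.8, -0.0, 0.3]
opening: 1.001
grasp_force: 0.0
```

{"op": "drive_tool", "data": {
  "motion": [
    [[-40, 10, 0], [0, 0, 0]],
    [[-40, 10, 0], [0, 0, 0]],
    [[0, 0, 0], [0, 0, 0]],
    [[0, 0, 0], [0, 0, 0]]
  ]
}}

```text
time_s: 10.95
position: [0.4188, -0.2366, 0.1734]
tcp_rot: [[0.167, 0.986, 0.0], [0.986, -0.167, 0.0], [0.0, -0.0, -1.0]]
force: [-0.2, 1.0, -0.2]
opening: 1.0
grasp_force: 0.0
```

```bash
python3 -c "
from h import *
delta((.4168,-.3015,.006),-9.5)
A=capture('scene');B=capture('top');np.save('scene3.npy',A);np.save('top3.npy',B)
a=cv2.resize(A[120:210,190:290],None,fx=5,fy=5,interpolation=2); b=cv2.resize(B[180:240,175:275],None,fx=3,fy=3,interpolation=2)
c=np.zeros((450,800,3),np.uint8);c[:,:500]=a;c[:180,500:]=b
d=cv2.resize(B[205:245,340:400],None,fx=5,fy=5,interpolation=2);c[200:400,500:]=d
cv2.imwrite('pics/s4.png',c[:,:,::-1])"
```

```text
t 10.95 pos [ 0.4188 -0.2366  0.1734] yangle -9.64 F [-0.2  1.  -0.2] tilt [0.     0.0003] op 1.0001950371751578 q [-43.  24. 105.   0.  51. -33.]
shift mm [-64.3   8.9 167.4] turn tool z rad -0.002
```

View pics/s4.png

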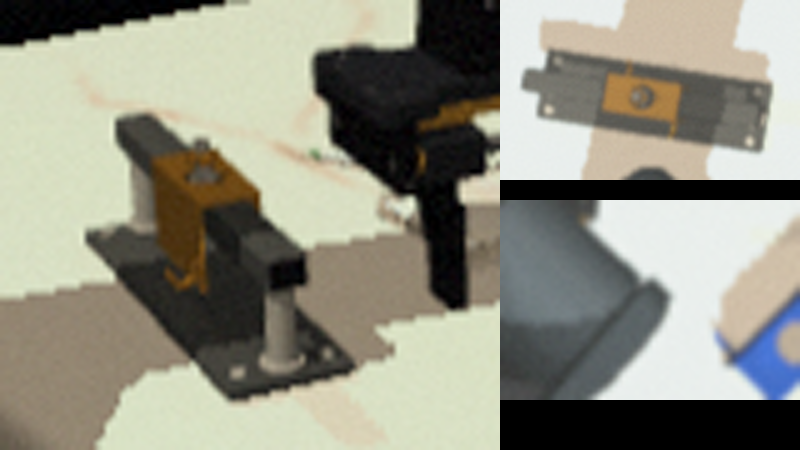

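The hanger is seated on the bar, with the stud standing up through the centre of its hole at scene crop (202,142) and top crop (642,97). On to the cap.

{"op": "drive_tool", "data": {
  "motion": [
    [[-32, 4.5, 0], [0, 0, 0]],
    [[-32, 4.5, 0], [0, 0, 0]],
    [[0, 0, 30], [0, 0, 0]],
    [[0, 0, 40], [0, 0, 0]],
    [[0, 0, 40], [0, 0, 0]]
  ]
}}

```text
time_s: 11.55
position: [0.4178, -0.2995, 0.0628]
tcp_rot: [[0.164, 0.987, 0.001], [0.987, -0.164, -0.001], [-0.001, 0.001, -1.0]]
force: [1.0, -0.5, 0.0]
opening: 0.999
grasp_force: 0.0
```

{"op": "drive_tool", "data": {
  "motion": [
    [[0, 0, 25], [0, 0, 0]],
    [[0, 0, 15], [0, 0, 0]],
    [[0, 0, 0], [0, 0, 0]],
    [[0, 0, 0], [0, 0, 0]]
  ]
}}

```text
time_s: 11.95
position: [0.4176, -0.2995, 0.0234]
tcp_rot: [[0.164, 0.987, -0.001], [0.987, -0.164, 0.001], [0.001, -0.001, -1.0]]
force: [-0.1, -0.7, 0.1]
opening: 1.0
grasp_force: 0.0
```

```bash
python3 -c "
from h import *
delta((.4168,-.301,.006),-9.5)
A=np.load('scene3.npy')
m=cv2.inRange(cv2.cvtColor(A,cv2.COLOR_RGB2HSV),(0,150,80),(8,255,255))[230:262,295:335];M=cv2.moments(m,True);print('cap scene',295+M['m10']/M['m00'],230+M['m01']/M['m00'],M['m00'])
print(plane('scene',190+(202-2)/5,120+(142-2)/5,.111),plane('top',222.0,212.0,.111))
B=np.load('top3.npy')[205:220,212:232];print(B.mean(2).astype(int))
"
```

```text
t 11.95 pos [ 0.4176 -0.2995  0.0234] yangle -9.42 F [-0.1 -0.7  0.1] tilt [-0.0005  0.0006] op 1.000018640943761 q [-48.  41. 106.   0.  33. -39.]
shift mm [-1.7 -0.5 17.4] turn tool z rad 0.001
cap scene 313.555 246.37 200.0
[0.4633 0.1493 0.111 ] [0.4621 0.1462 0.111 ]
[[120 118 116 114 114 115 109 102 101  96  94  94  92  87  86  83  82  86
   86  86]
 [126 125 123 124 125 121 121 121 116 115 107 109 109 102  99  96  93  91
   86  87]
 [124 127 125 128 126 125 124 123 123 120 116 118 118 119 114 113 111 108
  105 102]
 [128 127 127 126 126 128 122 115 114 106 103 103 111 120 123 123 120 120
  119 119]
 [123 125 127 126 125 125 121 110 105 104  99  97 100 106 120 122 123 124
  125 124]
 [127 125 123 125 124 124 117 112 115 113 106 103  95  94 108 118 122 126
  124 123]
 [125 126 126 127 124 120 121 126 130 116 108 107  96  85 100 113 122 122
  122 126]
 [125 125 124 124 123 119 115 125 132 117 106 105  95  88 102 110 116 122
  122 123]
 [125 126 127 125 124 119 108 115 116 106 107 104  93  87 102 114 118 122
  121 122]
 [124 126 125 124 125 121 111 103 103  99 105  98  87  95 112 119 122 123
  124 123]
 [124 126 127 125 125 124 119 107 100  95 104 100  99 107 119 121 125 121
  122 125]
 [120 120 122 127 124 123 122 115 108 108 109 111 117 120 124 122 121 122
  124 123]
 [107 109 108 113 114 116 118 121 118 118 118 120 124 122 122 118 122 123
  122 121]
 [ 90  91  92  97  95 100 104 106 111 112 114 113 113 117 117 116 120 122
  120 122]
 [ 88  90  89  90  87  89  91  92  93  94  96  97  99 103 103 109 113 111
  115 116]]
```

{"op": "drive_tool", "data": {
  "motion": [
    [[-1.5, -0.5, 10], [0, 0, 0]],
    [[0, 0, 7], [0, 0, 0]],
    [[0, 0, 0], [0, 0, 0]],
    [[0, 0, 0], [0, 0, 0]]
  ]
}}

```text
time_s: 12.35
position: [0.4166, -0.302, 0.0061]
tcp_rot: [[0.165, 0.986, -0.0], [0.986, -0.165, 0.0], [0.0, -0.0, -1.0]]
force: [-0.1, -0.2, -0.1]
opening: 0.997
grasp_force: 0.0
```

{"op": "drive_tool", "data": {
  "motion": [
    [[0, 0, 0], [0, 0, 0]],
    [[0, 0, 0], [0, 0, 0]],
    [[0, 0, 0], [0, 0, 0]],
    [[0, 0, 0], [0, 0, 0]],
    [[0, 0, 0], [0, 0, 0]]
  ],
  "gripper": 0.2
}}

```text
time_s: 12.85
position: [0.4167, -0.3021, 0.0061]
tcp_rot: [[0.165, 0.986, 0.0], [0.986, -0.165, -0.0], [-0.0, 0.0, -1.0]]
force: [-0.3, -0.3, 0.2]
opening: 0.631
grasp_force: 0.0
```

{"op": "drive_tool", "data": {
  "motion": [
    [[0, 0, 0], [0, 0, 0]],
    [[0, 0, 0], [0, 0, 0]],
    [[0, 0, 0], [0, 0, 0]],
    [[0, 0, 0], [0, 0, 0]],
    [[0, 0, 0], [0, 0, 0]]
  ]
}}

```text
time_s: 13.35
position: [0.4167, -0.302, 0.006]
tcp_rot: [[0.165, 0.986, -0.0], [0.986, -0.165, 0.0], [0.0, -0.0, -1.0]]
force: [-0.5, -0.0, -0.5]
opening: 0.355
grasp_force: 30.0
```

{"op": "drive_tool", "data": {
  "motion": [
    [[0, 0, -10], [0, 0, 0]],
    [[0, 0, -30], [0, 0, 0]],
    [[0, 0, -40], [0, 0, 0]],
    [[0, 0, -40], [0, 0, 0]],
    [[0, 0, -20], [0, 0, 0]]
  ]
}}

```text
time_s: 13.85
position: [0.4177, -0.303, 0.1499]
tcp_rot: [[0.165, 0.986, 0.004], [0.986, -0.165, -0.004], [-0.003, 0.004, -1.0]]
force: [0.1, -0.6, 0.3]
opening: 0.362
grasp_force: 30.0
```

{"op": "drive_tool", "data": {
  "motion": [
    [[30, -2, 0], [0, 0, 0]],
    [[40, -2.5, 0], [0, 0, 0]],
    [[40, -2.5, 0], [0, 0, 0]],
    [[40, -2.5, 0], [0, 0, 0]],
    [[40, -2.5, 0], [0, 0, 0]]
  ]
}}

```text
time_s: 14.35
position: [0.436, -0.1112, 0.1467]
tcp_rot: [[0.166, 0.986, 0.001], [0.986, -0.166, -0.0], [-0.0, 0.001, -1.0]]
force: [0.2, -0.6, -0.7]
opening: 0.351
grasp_force: 30.0
```

{"op": "drive_tool", "data": {
  "motion": [
    [[40, -2.5, 0], [0, 0, 0]],
    [[40, -2.5, 0], [0, 0, 0]],
    [[40, -2.5, 0], [0, 0, 0]],
    [[40, -2.5, 0], [0, 0, 0]],
    [[40, -2.5, 0], [0, 0, 0]]
  ]
}}

```text
time_s: 14.85
position: [0.4568, 0.0883, 0.1467]
tcp_rot: [[0.165, 0.986, 0.001], [0.986, -0.165, -0.0], [0.0, 0.001, -1.0]]
force: [1.5, -1.0, -0.2]
opening: 0.356
grasp_force: 30.0
```

{"op": "drive_tool", "data": {
  "motion": [
    [[40, -2.5, 0], [0, 0, 0]],
    [[25, -2, 0], [0, 0, 0]],
    [[0, 0, 0], [0, 0, 0]],
    [[0, 0, 0], [0, 0, 0]],
    [[0, 0, 0], [0, 0, 0]]
  ]
}}

```text
time_s: 15.35
position: [0.4629, 0.1506, 0.1462]
tcp_rot: [[0.166, 0.986, -0.0], [0.986, -0.166, -0.0], [-0.0, -0.0, -1.0]]
force: [1.1, -0.4, 0.1]
opening: 0.357
grasp_force: 30.0
```

```bash
python3 -c "
from h import *
delta((.4635,.152,.122),-9.5)"
```

```text
t 15.35 pos [0.4629 0.1506 0.1462] yangle -9.55 F [ 1.1 -0.4  0.1] tilt [-0.0003 -0.0004] op 0.35713713463576136 q [  5.  26. 106.  -0.  48.  14.]
shift mm [ 1.5  0.3 24.2] turn tool z rad -0.001
```

{"op": "drive_tool", "data": {
  "motion": [
    [[1.5, 0.5, 12], [0, 0, 0]],
    [[0, 0, 12], [0, 0, 0]],
    [[0, 0, 0], [0, 0, 0]],
    [[0, 0, 0], [0, 0, 0]]
  ]
}}

```text
time_s: 15.75
position: [0.4637, 0.1521, 0.1215]
tcp_rot: [[0.167, 0.986, -0.002], [0.986, -0.167, -0.0], [-0.0, -0.002, -1.0]]
force: [0.9, 0.5, -0.4]
opening: 0.358
grasp_force: 30.0
```

```bash
python3 -c "
from h import *
delta((.4635,.152,.118),-9.5)
A=capture('scene')
m=cv2.inRange(cv2.cvtColor(A,cv2.COLOR_RGB2HSV),(0,140,60),(8,255,255))[115:165,205:260];M=cv2.moments(m,True);print('cap scene',205+M['m10']/M['m00'],115+M['m01']/M['m00'],M['m00'],cv2.boundingRect(m))
s=read_state();p=s['position'];print('pred cap centre',proj('scene',p+np.array([0,0,.012])),'mouth',proj('scene',p-np.array([0,0,.006])),'tip',proj('scene',(.4635,.152,.111)))
cv2.imwrite('pics/s5.png',cv2.resize(A[115:175,195:275],None,fx=10,fy=10,interpolation=2)[:,:,::-1])"
```

```text
t 15.75 pos [0.4637 0.1521 0.1215] yangle -9.59 F [ 0.9  0.5 -0.4] tilt [-0.0016 -0.0002] op 0.35798025933229166 q [  5.  29. 107.  -0.  44.  15.]
shift mm [-0.2 -0.1  3.5] turn tool z rad -0.002
cap scene 230.10309278350516 140.8659793814433 97.0 (20, 20, 10, 13)
pred cap centre [229.2 140.5] mouth [229.6 146.2] tip [229.6 147.7]
```

View pics/s5.png

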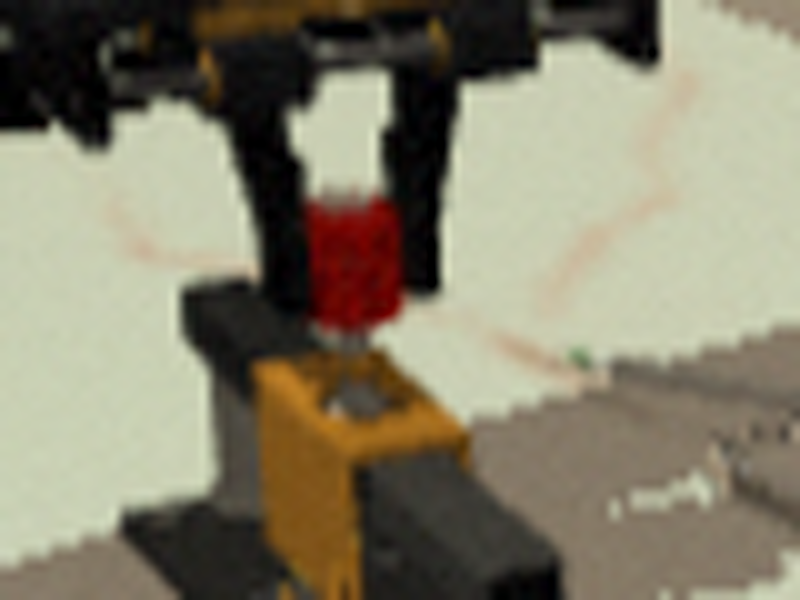

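The cap is centred over the stud: cap axis at crop column 353, and the stud just below it at (353,342). I lower it slowly while watching the force.

{"op": "drive_tool", "data": {
  "motion": [
    [[0, 0, 3], [0, 0, 0]],
    [[0, 0, 2], [0, 0, 0]],
    [[0, 0, 2], [0, 0, 0]],
    [[0, 0, 0], [0, 0, 0]]
  ]
}}

```text
time_s: 16.2
position: [0.4638, 0.1529, 0.1149]
tcp_rot: [[0.165, 0.986, -0.0], [0.986, -0.165, -0.0], [-0.0, -0.0, -1.0]]
force: [-0.0, -0.1, -0.4]
opening: 0.356
grasp_force: 30.0
```

{"op": "drive_tool", "data": {
  "motion": [
    [[0, 0, 1], [0, 0, 0]],
    [[0, 0, 1], [0, 0, 0]],
    [[0, 0, 1], [0, 0, 0]],
    [[0, 0, 0], [0, 0, 0]]
  ]
}}

```text
time_s: 16.6
position: [0.4639, 0.1529, 0.1119]
tcp_rot: [[0.165, 0.986, -0.0], [0.986, -0.165, -0.0], [-0.0, -0.0, -1.0]]
force: [-0.1, 0.2, -0.3]
opening: 0.351
grasp_force: 30.0
```

{"op": "drive_tool", "data": {
  "motion": [
    [[0, 0, 1], [0, 0, 0]],
    [[0, 0, 0], [0, 0, 0]]
  ]
}}

```text
time_s: 16.8
position: [0.4639, 0.1529, 0.111]
tcp_rot: [[0.165, 0.986, -0.0], [0.986, -0.165, -0.0], [-0.0, -0.0, -1.0]]
force: [-0.9, -0.3, -0.1]
opening: 0.358
grasp_force: 30.0
```

{"op": "drive_tool", "data": {
  "motion": [
    [[0, 0, 1], [0, 0, 0]],
    [[0, 0, 0], [0, 0, 0]]
  ]
}}

```text
time_s: 17.0
position: [0.464, 0.1528, 0.1101]
tcp_rot: [[0.165, 0.986, -0.0], [0.986, -0.165, -0.0], [-0.0, 0.0, -1.0]]
force: [-0.8, -1.1, 0.7]
opening: 0.353
grasp_force: 30.0
```

{"op": "drive_tool", "data": {
  "motion": [
    [[0, 0, 1], [0, 0, 0]],
    [[0, 0, 0], [0, 0, 0]]
  ]
}}

```text
time_s: 17.2
position: [0.464, 0.1527, 0.1095]
tcp_rot: [[0.165, 0.986, 0.0], [0.986, -0.165, -0.0], [-0.0, 0.0, -1.0]]
force: [-0.4, -0.7, 4.9]
opening: 0.355
grasp_force: 30.0
```

{"op": "drive_tool", "data": {
  "motion": [
    [[0, 0, 1], [0, 0, 0]],
    [[0, 0, 0], [0, 0, 0]]
  ]
}}

```text
time_s: 17.4
position: [0.4641, 0.1526, 0.1088]
tcp_rot: [[0.165, 0.986, 0.0], [0.986, -0.165, -0.0], [-0.0, 0.001, -1.0]]
force: [-1.3, -1.8, 6.9]
opening: 0.355
grasp_force: 30.0
```

{"op": "drive_tool", "data": {
  "motion": [
    [[0, 0, 1], [0, 0, 0]],
    [[0, 0, 0], [0, 0, 0]]
  ]
}}

```text
time_s: 17.6
position: [0.4643, 0.1526, 0.1081]
tcp_rot: [[0.165, 0.986, 0.001], [0.986, -0.165, -0.0], [-0.0, 0.001, -1.0]]
force: [-1.0, -2.3, 9.2]
opening: 0.357
grasp_force: 30.0
```

{"op": "drive_tool", "data": {
  "motion": [
    [[0, 0, 1], [0, 0, 0]],
    [[0, 0, 0], [0, 0, 0]]
  ]
}}

```text
time_s: 17.8
position: [0.464, 0.1526, 0.107]
tcp_rot: [[0.165, 0.986, 0.001], [0.986, -0.165, -0.001], [-0.0, 0.001, -1.0]]
force: [-2.6, -2.2, 8.1]
opening: 0.356
grasp_force: 30.0
```

{"op": "drive_tool", "data": {
  "motion": [
    [[0, 0, 1], [0, 0, 0]],
    [[0, 0, 0], [0, 0, 0]]
  ]
}}

```text
time_s: 18.0
position: [0.4638, 0.1525, 0.1053]
tcp_rot: [[0.165, 0.986, 0.0], [0.986, -0.165, -0.001], [-0.001, 0.0, -1.0]]
force: [-0.6, -2.6, 1.2]
opening: 0.355
grasp_force: 30.0
```

{"op": "drive_tool", "data": {
  "motion": [
    [[0, 0, 1], [0, 0, 0]],
    [[0, 0, 0], [0, 0, 0]]
  ]
}}

```text
time_s: 18.2
position: [0.4636, 0.1525, 0.1035]
tcp_rot: [[0.165, 0.986, -0.001], [0.986, -0.165, -0.001], [-0.001, -0.001, -1.0]]
force: [0.3, -2.3, -5.1]
opening: 0.356
grasp_force: 30.0
```

It clicked: the force peaked near 9 N and then reversed. I follow it home.

{"op": "drive_tool", "data": {
  "motion": [
    [[0, 0, 1.5], [0, 0, 0]],
    [[0, 0, 1.5], [0, 0, 0]],
    [[0, 0, 0], [0, 0, 0]]
  ]
}}

```text
time_s: 18.5
position: [0.4633, 0.1527, 0.1]
tcp_rot: [[0.165, 0.986, -0.002], [0.986, -0.165, -0.0], [-0.001, -0.002, -1.0]]
force: [0.7, -2.5, -9.9]
opening: 0.352
grasp_force: 30.0
```

{"op": "drive_tool", "data": {
  "motion": [
    [[0, 0, 1], [0, 0, 0]],
    [[0, 0, 1], [0, 0, 0]],
    [[0, 0, 0], [0, 0, 0]]
  ]
}}

```text
time_s: 18.8
position: [0.4639, 0.1531, 0.0991]
tcp_rot: [[0.165, 0.986, -0.0], [0.986, -0.165, 0.0], [0.0, -0.0, -1.0]]
force: [-0.1, -2.0, -4.3]
opening: 0.357
grasp_force: 30.0
```

{"op": "drive_tool", "data": {
  "motion": [
    [[0, 0, 0.5], [0, 0, 0]],
    [[0, 0, 0], [0, 0, 0]],
    [[0, 0, 0], [0, 0, 0]]
  ]
}}

```text
time_s: 19.1
position: [0.4641, 0.1531, 0.0988]
tcp_rot: [[0.165, 0.986, 0.001], [0.986, -0.165, 0.0], [0.0, 0.0, -1.0]]
force: [-0.6, -0.5, -2.4]
opening: 0.355
grasp_force: 30.0
```

{"op": "drive_tool", "data": {
  "motion": [
    [[0, 0, 0.5], [0, 0, 0]],
    [[0, 0, 0], [0, 0, 0]],
    [[0, 0, 0], [0, 0, 0]]
  ]
}}

```text
time_s: 19.4
position: [0.4644, 0.153, 0.0983]
tcp_rot: [[0.165, 0.986, 0.001], [0.986, -0.165, 0.0], [0.0, 0.001, -1.0]]
force: [0.5, -1.0, -0.8]
opening: 0.356
grasp_force: 30.0
```

{"op": "drive_tool", "data": {
  "motion": [
    [[0, 0, 0.5], [0, 0, 0]],
    [[0, 0, 0], [0, 0, 0]],
    [[0, 0, 0], [0, 0, 0]]
  ]
}}

```text
time_s: 19.7
position: [0.4642, 0.1529, 0.0976]
tcp_rot: [[0.165, 0.986, 0.0], [0.986, -0.165, 0.0], [0.0, 0.0, -1.0]]
force: [-0.4, -1.2, -0.0]
opening: 0.355
grasp_force: 30.0
```

{"op": "drive_tool", "data": {
  "motion": [
    [[0, 0, 0.5], [0, 0, 0]],
    [[0, 0, 0], [0, 0, 0]],
    [[0, 0, 0], [0, 0, 0]]
  ]
}}

```text
time_s: 20.0
position: [0.4642, 0.1529, 0.0974]
tcp_rot: [[0.165, 0.986, 0.001], [0.986, -0.165, 0.0], [0.0, 0.001, -1.0]]
force: [-0.3, 0.0, 4.6]
opening: 0.358
grasp_force: 30.0
```

Rigid contact came at TCP z = 0.0974, which is the predicted home position. I build the press up to about 10 N.

{"op": "drive_tool", "data": {
  "motion": [
    [[0, 0, 0.4], [0, 0, 0]],
    [[0, 0, 0], [0, 0, 0]],
    [[0, 0, 0], [0, 0, 0]],
    [[0, 0, 0], [0, 0, 0]]
  ]
}}

```text
time_s: 20.4
position: [0.4642, 0.1529, 0.0973]
tcp_rot: [[0.165, 0.986, 0.001], [0.986, -0.165, 0.0], [0.0, 0.001, -1.0]]
force: [-1.6, 0.4, 6.8]
opening: 0.354
grasp_force: 30.0
```

{"op": "drive_tool", "data": {
  "motion": [
    [[0, 0, 0.4], [0, 0, 0]],
    [[0, 0, 0], [0, 0, 0]],
    [[0, 0, 0], [0, 0, 0]],
    [[0, 0, 0], [0, 0, 0]]
  ]
}}

```text
time_s: 20.8
position: [0.4642, 0.153, 0.0973]
tcp_rot: [[0.165, 0.986, 0.001], [0.986, -0.165, 0.0], [0.0, 0.001, -1.0]]
force: [-2.5, -0.7, 11.5]
opening: 0.359
grasp_force: 30.0
```

{"op": "drive_tool", "data": {
  "motion": [
    [[0, 0, 0], [0, 0, 0]],
    [[0, 0, 0], [0, 0, 0]],
    [[0, 0, 0], [0, 0, 0]],
    [[0, 0, 0], [0, 0, 0]],
    [[0, 0, 0], [0, 0, 0]]
  ]
}}

```text
time_s: 21.3
position: [0.4643, 0.153, 0.0973]
tcp_rot: [[0.165, 0.986, 0.001], [0.986, -0.165, 0.0], [0.0, 0.001, -1.0]]
force: [-2.2, -0.6, 10.2]
opening: 0.357
grasp_force: 30.0
```

```bash
python3 -c "
from h import *
F=[]
for i in range(8):
    A=capture('scene');F.append(read_state()['force'])
print(np.round(F,1),np.mean(F,0))
cv2.imwrite('pics/s6.png',cv2.resize(A[115:175,195:275],None,fx=10,fy=10,interpolation=2)[:,:,::-1])"
```

```text
[[-2.7  0.  11.2]
 [-2.3 -0.1 10.3]
 [-1.2 -0.5 10. ]
 [-3.3  0.7 11. ]
 [-1.8 -0.5 11.9]
 [-2.   0.  10.6]
 [-1.7  0.2 11.6]
 [-2.1 -0.5 10.6]] [-2.15372373 -0.08959782 10.88576686]
```

View pics/s6.png

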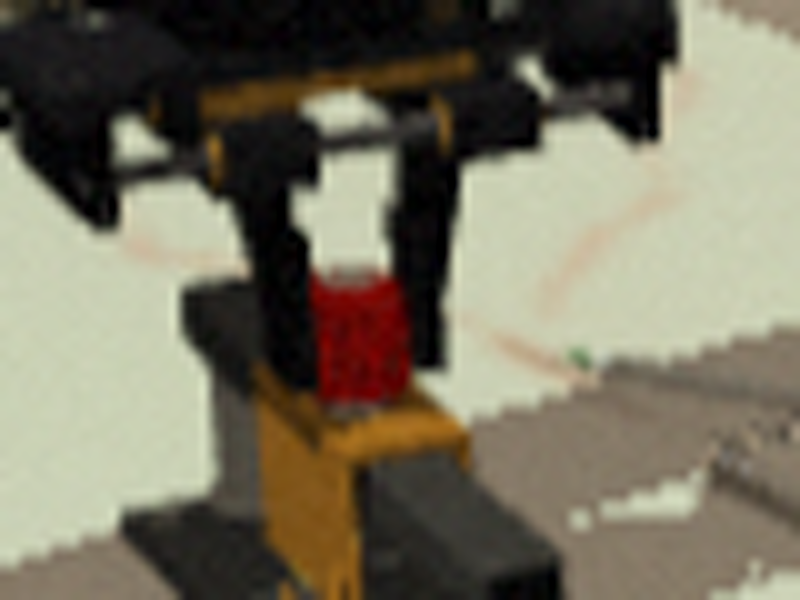

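The cap sits home on the stud just above the bridge (mouth at crop (360,405)), still gripped, with a mean press of 10.9 N and the hanger seated. I hand in.

```bash
python3 -c "
from rig import hand_in
print(hand_in())"
```

```text
the job is handed in; nothing more can be done
None
```

The hanger is seated on the bar and released, and the snap cap is clicked fully home on the stud, still gripped and pressed down with about 11 N; the job was handed in after about 22 s, and the jigger, glass, stopper and bitters bottle were not touched.

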